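# Slide two culture dishes into line in a bench stop

### The job

Gently push the petri dish with the red dot on its lid along the worktop into the inner corner of the L-shaped metal stop, so that it rests against both bars, and push the plain petri dish against the long bar right beside it, touching the first dish. Slide the dishes with your fingertips only, never picking them up, and leave everything else where it is.

Things in the scene. Friction and masses are not known exactly. Their poses are not given: they have to be found in the camera images.
- dish_dot: round clear petri dish with beige-pink filling and lid, an 18 mm red dot sticker in the middle of the lid, 60 mm across, 15 mm high, about 30 g, standing flat on the worktop and free to slide; origin at the centre of its underside, z up (its yaw means nothing)
- dish_plain: round clear petri dish with beige-yellow filling and plain lid without any dot, 60 mm across, 15 mm high, about 30 g, standing flat on the worktop and free to slide; origin at the centre of its underside, z up (its yaw means nothing)
- stop: fixed L-shaped aluminium bench stop, bars 20 mm wide, 12 mm high; origin: inner corner at worktop height. Inner face of the long bar: plane x = 0, 150 mm from the corner along -y; of the short bar: plane y = 0, 70 mm along -x (towards the robot). Dishes go in the quarter x < 0, y < 0: centres at (-30, -30) mm and (-30, -90) mm when home
- timer: bystander: small white upright kitchen-style timer, 22x62x68 mm, left of the stop; origin at the centre of its underside
- tweezers: bystander: thin metal tweezers lying flat, 138 mm long along its y, 10 mm high; origin under its middle
- pen: bystander: white and green pen lying flat, 145 mm long along its y, 9 mm high, right of the stop; origin under its middle
- jar_lid: bystander: loose white jar lid, 52 mm across, 26 mm high, at the right; origin at the centre of its underside
- jar: bystander: closed clear glass jar with white lid, 63 mm across, 98 mm high, at the right; origin at the centre of its underside
Mind the look-alikes: they are no part of the job. Leave any brown or purple look-alike of the dish_plain alone. What is shaped like the dish_dot but purple is not meant.

How it is judged:
By the outcome, as a careful person would: the job done as asked, in the order asked, and still so for the second after the job is handed in, with the robot touching nothing.
It also fails if it takes over 69 s, if anything falls off the work surface, if the arm or the gripper's body presses on something with over 40 N, if the wrist force passes 120 N, or if a joint passes its speed limit or range.

### The arm

A 6-joint arm with a two-finger parallel gripper is mounted at the origin on a cart in front of the work surface, level with it; the furniture and walls round the work are solid. World frame = base frame: x ahead of the robot, y to its left, z up, the work surface at z = 0. Lengths are in m, angles in rad, forces in N, time in s.
With the tool pointing down it reaches from about 0.35 to 0.85 m from the base axis. Payload 8.1 kg.
Tool frame: the origin (TCP) lies at the centre of the arm's flange, where the gripper is bolted on; the fingertips stand 186 mm ahead of it and the grasp point (between the pads) lies 167 mm ahead of it; z points along the fingers, y is the line along which they close (so a half turn about z gives the same grasp; the last joint's range is limited). The gripper opens to 93 mm and grips with 3 to 60 N. Pads are 15 mm wide; open, the fingers measure 128 mm over their backs; the gripper's body (75 mm by 188 mm) begins 65 mm behind the grasp point.
Start: joints at [-0.085, 0.13, 1.488, -0, 1.523, -0.085], TCP at [0.6, 0, 0.405] pointing down, gripper open.
Joint ranges: [-2.96, 2.96], [-0.89, 2.26], [0.02, 2.5], [-1.34, 4.48], [0, 2.73], [-2.66, 2.66]. Speed limits (rad/s): [2.39, 2.39, 2.79, 3.14, 3.14, 3.14].

### API

Orientations are given as a rotation vector (axis times angle).
In Python, from plant import read_state, read_camera, camera_params, robot gives the robot as it stands.
- The arm moves only by the tool carry_out, never from a script. Its argument "targets" is a list of rows, each an object of numbers: "hand": the opening in per cent of the stroke, from 0 (shut) to 100 (fully open); "x", "y", "z": the shift along the tool's x, y, z in m; "ax", "ay", "az": the turn, a rotation vector about the tool's x, y, z in rad. In form: [{"hand": .., "x": .., "y": .., "z": .., "ax": .., "ay": .., "az": ..}, ...]. A call has 1 to 8 rows; each row is the pose to reach, as a shift and turn from the pose commanded when the call began, along the tool's axes at that moment; what a row does not reach only later rows make up. A row lasts 1/8 s, in which the tool goes at most 62.5 mm and 10.7 degrees, less where a joint would pass 70% of its speed; a pose out of reach is approached as far as the arm can. A call with a gripper value outside its range is refused whole. The fingers move at their own pace and stop on an object; "newtons" is the grip in N (left out, the last holds). Time passes only in rows, so rows that repeat a pose let the fingers close. It gives the time, the measured TCP pose, the force, the opening and the grip force at its end, in the units of the state.
- read_state(): the state, without advancing time (a new reading comes with each control period).
- read_camera(name): name is "scene" or "side" or "wrist"; returns (picture, depth): 480x640x3 uint8, blue, green, red; 480x640 float32, m along the optical axis (not along the pixel's ray), 0 where there is no reading.
- camera_params(name): a dict with "fx", "fy", "cx", "cy" (pixels), "position" and "rotation" of the camera in the world. Camera axes: x right, y up, looking along -z (the intrinsics and any distortion apply to the point x, -y, -z); pixel columns grow to the right and rows downward; lengths in m; the calibration is good to about 2 mm. A picture is of the moment at which its call begins: read the wrist's pose just before it. camera_params takes no time and is no camera call; for the wrist camera it gives the pose at the moment of the call.
- robot.close_job(): hands the job in; it is judged then, once.
The state is a dict: "t": time; "q": joint angles; "dq": joint speeds; "joint_torque": joint torques, N m; "tool_pos": TCP position; "orientation": TCP orientation; "force": force on the tool from outside, world axes, zero at the start; "wrist_torque": the same for the moment, N m; "opening": finger opening in m; "gripper_force": force on a finger pad.
Only numpy, scipy, OpenCV 4.12 (cv2) and the standard library are available. Lean on these libraries where they do the work, as an engineer would, in place of code of your own. Each camera call takes 0.05 s, during which the arm holds its last target. There are 200 camera calls.

## Working session

There is one attempt and no reset: what is moved stays moved. The work goes in short steps, Python scripts to look and compute and a tool call to move; the robot and the scene stay as the last step left them, time stands still between calls to the robot, and variables do not carry over. Pictures are saved under pics/ and viewed, at most 13 in all, crops included, and the job is handed in when it is done.

Besides the shell and the picture viewer there is one more tool, called after "Request:" as name([rows], argument=value, ...), one row to a line, values as JSON. carry_out: Moves the arm, as the interface text tells. Its arguments: {"type":"object","properties":{"targets":{"type":"array","items":{"type":"object","properties":{"hand":{"type":"number"},"x":{"type":"number"},"y":{"type":"number"},"z":{"type":"number"},"ax":{"type":"number"},"ay":{"type":"number"},"az":{"type":"number"}}}},"newtons":{"type":"number"}},"required":["targets"]}

```bash
mkdir -p pics
cat > h.py <<'E'
import numpy as np, cv2
from plant import read_state, read_camera, camera_params, robot
def ray(p,u,v):
    R=np.array(p["rotation"]); 
    if R.shape!=(3,3): R=cv2.Rodrigues(R)[0]
    d=np.array([(u-p["cx"])/p["fx"],-(v-p["cy"])/p["fy"],-1.0])
    return np.array(p["position"]),R@d
def onplane(p,u,v,z):
    o,d=ray(p,u,v); return o+d*(z-o[2])/d[2]
E
python3 - <<'E'
from h import *
for n in("scene","wrist"):
    im,d=read_camera(n); cv2.imwrite(f"pics/{n}0.png",im); print(n,camera_params(n)); np.save(n+"d.npy",d)
print(read_state())
E
```

```text
scene {'fx': 476.6391064824576, 'fy': 476.6391064824576, 'cx': 329.023948573236, 'cy': 236.89483395712796, 'position': array([ 0.00137738, -0.66919187,  0.87032749]), 'rotation': array([ 0.80006097, -0.27943413, -0.62412312])}
wrist {'fx': 382.7698443825655, 'fy': 382.7698443825655, 'cx': 324.50526729652887, 'cy': 248.7837118006204, 'position': array([0.59990908, 0.06929971, 0.38314879]), 'rotation': array([-0.25156847,  0.00170754,  0.00139741])}
{'t': 0.1, 'q': array([-8.53831644e-02,  1.31075075e-01,  1.48913005e+00, -2.41721711e-05,
        1.52302182e+00, -8.54055108e-02]), 'dq': array([-0.00080767, -0.00126341, -0.00281936, -0.00131518, -0.00013849,
        0.00014597]), 'joint_torque': array([ 2.89806376e-03, -5.61339462e+01, -4.93095982e+01,  7.72326719e-02,
        2.89617141e-02, -2.83941080e-05]), 'tool_pos': array([5.99799829e-01, 4.49394003e-05, 4.03820566e-01]), 'orientation': array([-2.22054217e+00, -2.22059440e+00,  1.68214954e-03]), 'force': array([ 0.02661124, -0.14122631, -0.11642511]), 'wrist_torque': array([ 0.01259027,  0.03729226, -0.05285531]), 'gripper_force': 0.0, 'opening': 0.09304163035666273}
```

View pics/scene0.png

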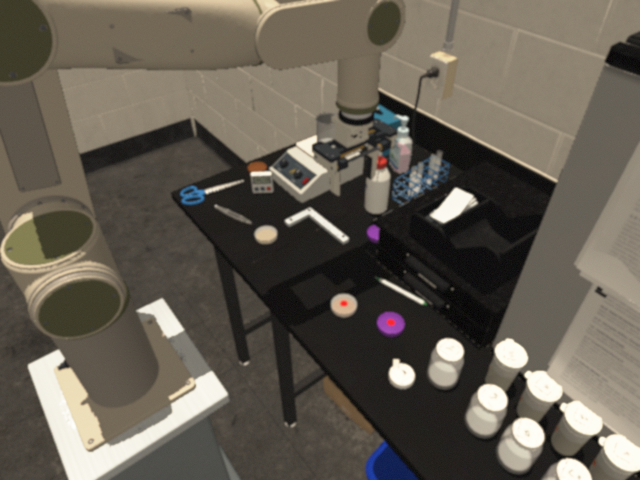

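View pics/wrist0.png

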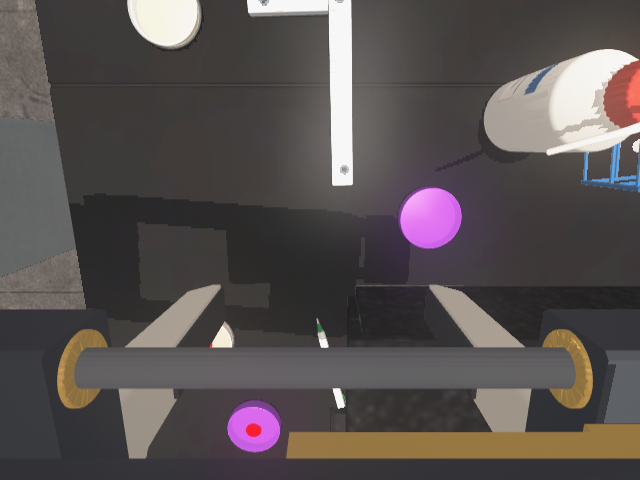

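Candidates for dish_dot, by scene pixel:
- (343,304): beige-pink with a red dot, so this is the one.
- (391,323): purple with a dot, not meant.

Candidates for dish_plain, by scene pixel:
- (265,234): beige with no dot, so this is the one.
- (375,233): purple, not meant.
- (257,168): brown, not meant.

The stop's inner corner is near (308,210) in the scene view and (330,14) in the wrist view. The long bar runs along -y.

Run:
```python
from h import *
im=cv2.imread("pics/scene0.png"); p=camera_params("scene"); w=camera_params("wrist"); wi=cv2.imread("pics/wrist0.png")
hsv=cv2.cvtColor(im,cv2.COLOR_BGR2HSV)
def blob(c,lo,hi,r=20):
    m=cv2.inRange(hsv,lo,hi); k=np.zeros_like(m); cv2.circle(k,c,r,255,-1); m&=k
    cn=max(cv2.findContours(m,0,2)[0],key=cv2.contourArea); return cn
for n,c in(("dot",(343,304)),("plain",(265,234))):
    cn=blob(c,(0,20,110),(30,160,255)); (u,v),ax,a=cv2.fitEllipse(cn); print(n,u,v,ax,onplane(p,u,v,.012))
for n,c in(("purpdot",(391,323)),("purp",(375,233))):
    cn=blob(c,(125,80,60),(165,255,255)); (u,v),ax,a=cv2.fitEllipse(cn); print(n,u,v,onplane(p,u,v,.012))
for uv in((330,14),(333,185),(250,14),(330,60),(318,320),(340,405),(165,15),(430,217),(253,425),(225,335),(348,290),(70,205)): print(uv,onplane(w,*uv,.012).round(4))
for c,n in(((265,234),'plain'),((308,222),'stop'),((243,215),'tw'),((400,290),'pen'),((400,375),'jl'),((262,183),'tim')): print(n,onplane(p,*c,.01).round(3))
a=cv2.resize(im[200:350,200:420],None,fx=3.5,fy=3.5,interpolation=2); cv2.imwrite("pics/c1.png",a)
```

```text
dot 343.3599853515625 304.5811462402344 (22.585540771484375, 26.16961669921875) [ 0.46823691 -0.13186925  0.012     ]
plain 265.65283203125 234.05882263183594 (17.740264892578125, 22.798856735229492) [0.45809318 0.18552873 0.012     ]
purpdot 390.3934631347656 323.355712890625 [ 0.51686614 -0.23810664  0.012     ]
purp 373.2933349609375 232.88783264160156 [0.69007316 0.01098915 0.012     ]
(330, 14) [0.6038 0.1836 0.012 ]
(333, 185) [0.6074 0.0371 0.012 ]
(250, 14) [0.5346 0.1835 0.012 ]
(330, 60) [0.604  0.1471 0.012 ]
(318, 320) [ 0.5926 -0.1034  0.012 ]
(340, 405) [ 0.6169 -0.2064  0.012 ]
(165, 15) [0.461  0.1827 0.012 ]
(430, 217) [0.7026 0.0062 0.012 ]
(253, 425) [ 0.5183 -0.2329  0.012 ]
(225, 335) [ 0.4936 -0.1209  0.012 ]
(348, 290) [ 0.6236 -0.0699  0.012 ]
(70, 205) [0.3514 0.0175 0.012 ]
plain [0.458 0.189 0.01 ]
stop [0.579 0.158 0.01 ]
tw [0.452 0.295 0.01 ]
pen [ 0.605 -0.179  0.01 ]
jl [ 0.443 -0.344  0.01 ]
tim [0.576 0.393 0.01 ]
```

View pics/c1.png

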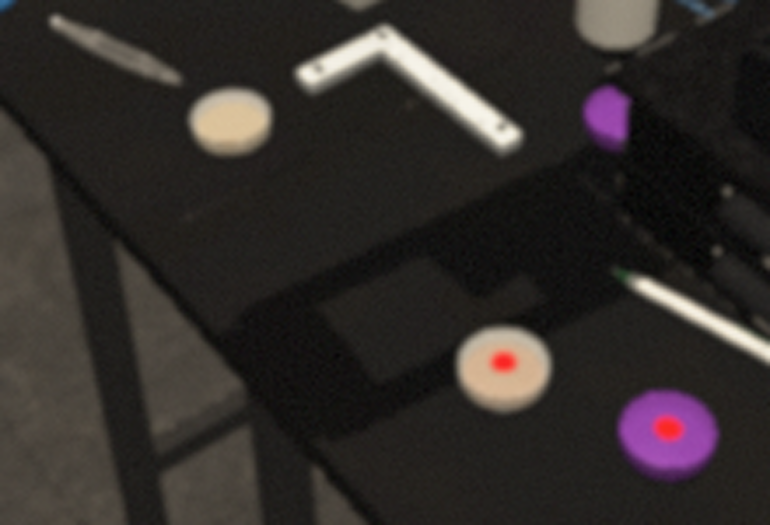

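The crop confirms the choice: the dotted beige-pink dish is at crop (503,365), the plain beige one at (230,118), and the purple ones are to be left alone. Next I move behind dish_dot, with the fingers as a cradle about 40 mm wide.

Request:
carry_out([
  {"hand": 43,"x": -0.18,"y": -0.145,"z": 0.12,"az": 0.256},
  {"hand": 43,"x": -0.18,"y": -0.145,"z": 0.12,"az": 0.256},
  {"hand": 43,"x": -0.18,"y": -0.145,"z": 0.12,"az": 0.256},
  {"hand": 43,"x": -0.18,"y": -0.145,"z": 0.12,"az": 0.256},
  {"hand": 43,"x": -0.18,"y": -0.145,"z": 0.12,"az": 0.256},
  {"hand": 43,"x": -0.18,"y": -0.145,"z": 0.16,"az": 0.256},
  {"hand": 43,"x": -0.18,"y": -0.145,"z": 0.19,"az": 0.256},
  {"hand": 43,"x": -0.18,"y": -0.145,"z": 0.19,"az": 0.256},
], newtons=20)

```text
schema error: expected keys hand, x, y, z, ax, ay, az
```

Run:
```python
from h import *
im,_=read_camera("scene"); wi,_=read_camera("wrist")
a=cv2.resize(im[200:370,230:450],(620,480),interpolation=2); b=cv2.resize(wi,(320,240))
cv2.imwrite("pics/c2.png",a); cv2.imwrite("pics/w2.png",wi)
```

```text
(no output)
```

View pics/w2.png

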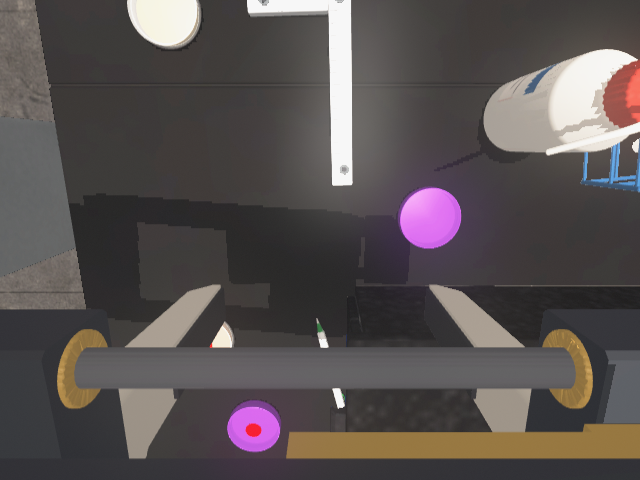

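The move was refused because every key is required, so the wrist view has not changed. I'll send it again with all the keys.

Request:
carry_out([
  {"hand": 43,"x": -0.18,"y": -0.145,"z": 0.12,"ax": 0,"ay": 0,"az": 0.256},
  {"hand": 43,"x": -0.18,"y": -0.145,"z": 0.12,"ax": 0,"ay": 0,"az": 0.256},
  {"hand": 43,"x": -0.18,"y": -0.145,"z": 0.12,"ax": 0,"ay": 0,"az": 0.256},
  {"hand": 43,"x": -0.18,"y": -0.145,"z": 0.12,"ax": 0,"ay": 0,"az": 0.256},
  {"hand": 43,"x": -0.18,"y": -0.145,"z": 0.12,"ax": 0,"ay": 0,"az": 0.256},
  {"hand": 43,"x": -0.18,"y": -0.145,"z": 0.16,"ax": 0,"ay": 0,"az": 0.256},
  {"hand": 43,"x": -0.18,"y": -0.145,"z": 0.19,"ax": 0,"ay": 0,"az": 0.256},
  {"hand": 43,"x": -0.18,"y": -0.145,"z": 0.19,"ax": 0,"ay": 0,"az": 0.256},
], newtons=20)

```text
t: 1.2
tool_pos: [0.4544, -0.179, 0.2129]
orientation: [-2.483, -1.918, 0.003]
force: [0.7, -0.2, -0.6]
opening: 0.0401
gripper_force: 0.0
```

Run:
```python
from h import *
im,_=read_camera("scene"); wi,_=read_camera("wrist")
a=cv2.resize(im[230:370,250:450],(800,560),interpolation=2)
a=np.hstack([a[:, :480],cv2.resize(wi,(320,240))[np.r_[0:240,[0]*320]]])
cv2.imwrite("pics/c3.png",a); print(read_state()["tool_pos"])
```

```text
[ 0.45578021 -0.17978615  0.21583669]
```

View pics/c3.png

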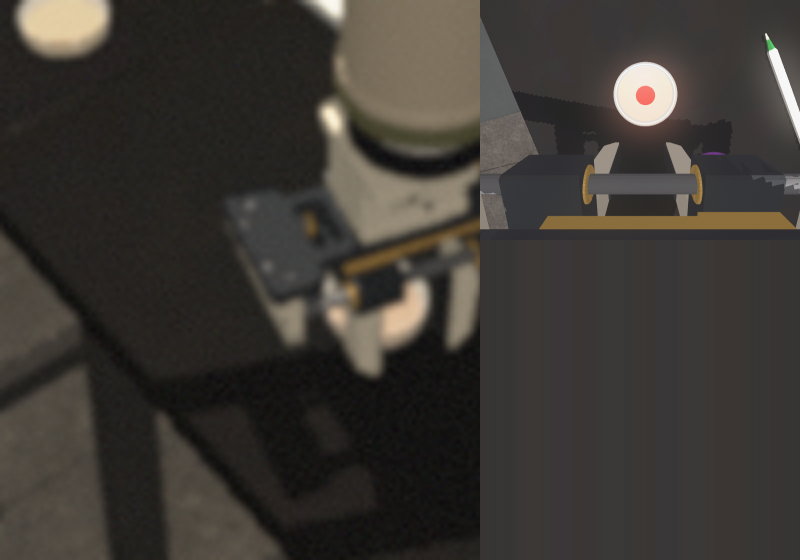

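The wrist inset shows dish_dot at about (330,188) full-scale, centred between the fingertips, with nothing in the way ahead. Next I lower the fingers and push about 0.245 m along tool x.

Run:
```python
from h import *
w=camera_params("wrist"); print(onplane(w,330,189,.015))
```

```text
[ 0.47151658 -0.1303696   0.015     ]
```

Request:
carry_out([
  {"hand": 43,"x": 0,"y": 0,"z": 0.022,"ax": 0,"ay": 0,"az": 0},
  {"hand": 43,"x": 0,"y": 0,"z": 0.022,"ax": 0,"ay": 0,"az": 0},
  {"hand": 43,"x": 0.01,"y": 0,"z": 0.022,"ax": 0,"ay": 0,"az": 0},
  {"hand": 43,"x": 0.015,"y": 0,"z": 0.022,"ax": 0,"ay": 0,"az": 0},
  {"hand": 43,"x": 0.02,"y": 0,"z": 0.022,"ax": 0,"ay": 0,"az": 0},
  {"hand": 43,"x": 0.025,"y": 0,"z": 0.022,"ax": 0,"ay": 0,"az": 0},
  {"hand": 43,"x": 0.03,"y": 0,"z": 0.022,"ax": 0,"ay": 0,"az": 0},
  {"hand": 43,"x": 0.036,"y": 0,"z": 0.022,"ax": 0,"ay": 0,"az": 0},
])

```text
t: 2.3
tool_pos: [0.4642, -0.1449, 0.1928]
orientation: [2.487, 1.919, -0.0]
force: [0.7, -1.6, 0.7]
opening: 0.0398
gripper_force: 0.4
```

Request:
carry_out([
  {"hand": 43,"x": 0.008,"y": 0,"z": 0,"ax": 0,"ay": 0,"az": 0},
  {"hand": 43,"x": 0.02,"y": 0,"z": 0,"ax": 0,"ay": 0,"az": 0},
  {"hand": 43,"x": 0.034,"y": 0,"z": 0,"ax": 0,"ay": 0,"az": 0},
  {"hand": 43,"x": 0.05,"y": 0,"z": 0,"ax": 0,"ay": 0,"az": 0},
  {"hand": 43,"x": 0.066,"y": 0,"z": 0,"ax": 0,"ay": 0,"az": 0},
  {"hand": 43,"x": 0.08,"y": 0,"z": 0,"ax": 0,"ay": 0,"az": 0},
  {"hand": 43,"x": 0.092,"y": 0,"z": 0,"ax": 0,"ay": 0,"az": 0},
  {"hand": 43,"x": 0.1,"y": 0,"z": 0,"ax": 0,"ay": 0,"az": 0},
])

```text
t: 3.3
tool_pos: [0.4896, -0.0476, 0.1927]
orientation: [2.486, 1.92, -0.0]
force: [0.5, -1.2, 0.7]
opening: 0.0399
gripper_force: 0.5
```

Run:
```python
from h import *
wi,_=read_camera("wrist"); im,_=read_camera("scene")
a=np.hstack([cv2.resize(wi,(400,300)),cv2.resize(im[180:330,230:430],(400,300))])
cv2.imwrite("pics/c4.png",a); print(read_state()["tool_pos"],read_state()["force"])
```

```text
[ 0.48958373 -0.04768412  0.19269294] [-0.6855129   0.47569814 -0.25486704]
```

View pics/c4.png

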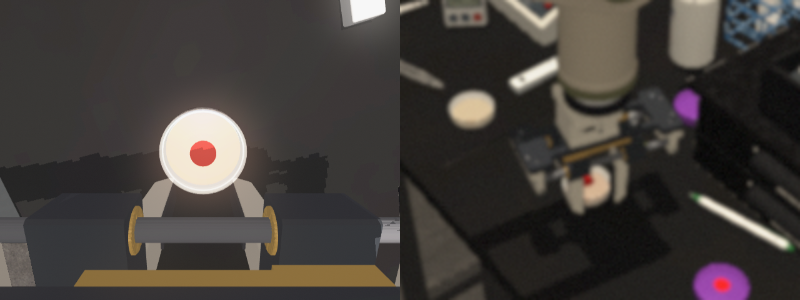

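The dish sits cradled at wrist (325,241), in front of both tips. I keep going.

Request:
carry_out([
  {"hand": 43,"x": 0.01,"y": 0,"z": 0,"ax": 0,"ay": 0,"az": 0},
  {"hand": 43,"x": 0.026,"y": 0,"z": 0,"ax": 0,"ay": 0,"az": 0},
  {"hand": 43,"x": 0.044,"y": 0,"z": 0,"ax": 0,"ay": 0,"az": 0},
  {"hand": 43,"x": 0.062,"y": 0,"z": 0,"ax": 0,"ay": 0,"az": 0},
  {"hand": 43,"x": 0.08,"y": 0,"z": 0,"ax": 0,"ay": 0,"az": 0},
  {"hand": 43,"x": 0.097,"y": 0,"z": 0,"ax": 0,"ay": 0,"az": 0},
  {"hand": 43,"x": 0.112,"y": 0,"z": 0,"ax": 0,"ay": 0,"az": 0},
  {"hand": 43,"x": 0.12,"y": 0,"z": 0,"ax": 0,"ay": 0,"az": 0},
])

```text
t: 4.4
tool_pos: [0.5201, 0.0687, 0.1927]
orientation: [2.486, 1.921, -0.0]
force: [-0.2, -0.8, -0.6]
opening: 0.0406
gripper_force: 0.1
```

Run:
```python
from h import *
s=read_state(); w=camera_params("wrist"); wi,_=read_camera("wrist"); im,_=read_camera("scene")
h=cv2.cvtColor(wi,cv2.COLOR_BGR2HSV)
m=cv2.inRange(h,(0,90,120),(10,255,255))|cv2.inRange(h,(170,90,120),(180,255,255))
cn=max(cv2.findContours(m,0,2)[0],key=cv2.contourArea);(u,v),_=cv2.minEnclosingCircle(cn)
c=onplane(w,u,v,.015); t=s["tool_pos"]; print(u,v,c,t,s["force"],np.linalg.norm((c-t)[:2]),np.degrees(np.arctan2(*(c-t)[:2])))
cv2.imwrite("pics/w5.png",wi); cv2.imwrite("pics/s5.png",im)
```

```text
324.5 244.7941131591797 [0.52782091 0.09831043 0.015     ] [0.5200525  0.06869163 0.1927189 ] [-0.16142301 -0.76057786 -0.60427208] 0.030620598477246873 14.696503431043004
```

View pics/w5.png

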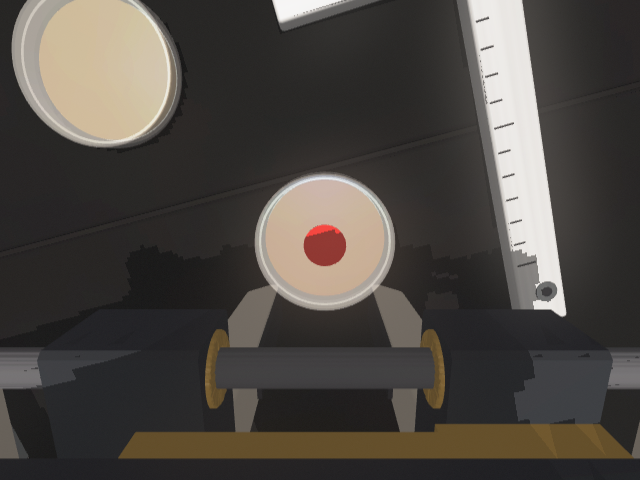

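The wrist view shows the dot dish at (324,245). The foot of the long bar's inner face runs from (457,0) to (513,310), and the short bar's inner edge from (283,30) to (395,0). From these I compute the corner.

Run:
```python
from h import *
w=camera_params("wrist")
A,B=[onplane(w,*q,0.)[:2] for q in((457,0),(513,310))]
C,D=[onplane(w,*q,0.)[:2] for q in((283,30),(395,0))]
u=(A-B)/np.linalg.norm(A-B); s=np.linalg.solve(np.c_[A-B,-(D-C)],C-B); K=B+s[0]*(A-B)
print(A,B,C,D,"corner",K,"long tilt deg",np.degrees(np.arctan2(u[0],u[1])),"short",np.degrees(np.arctan2(*(D-C)[::-1])),np.linalg.norm(K-B),np.linalg.norm(K-C))
n=np.array([u[1],-u[0]]); print("homes",K-.03*u-.03*n,K-.09*u-.03*n, n)
(x,y),r=cv2.minEnclosingCircle(np.array([[0,0]],np.float32))
print("plain approx",onplane(w,97,68,.012))
```

```text
[0.60304423 0.17826416] [0.60700386 0.04008307] [0.53308283 0.18533249] [0.57917917 0.18446115] corner [0.60287949 0.18401315] long tilt deg -1.6413802976868552 short -1.0829123591445438 0.1439891633976038 0.06980913609679737
homes [0.57375111 0.15316616] [0.57546972 0.09319077] [0.99958969 0.02864357]
plain approx [0.46039751 0.1871938  0.012     ]
```

Request:
carry_out([
  {"hand": 43,"x": -0.001,"y": 0,"z": 0,"ax": 0,"ay": 0,"az": 0},
  {"hand": 43,"x": -0.0005,"y": -0.0055,"z": 0,"ax": 0,"ay": 0,"az": 0.17},
  {"hand": 43,"x": 0.001,"y": -0.0105,"z": 0,"ax": 0,"ay": 0,"az": 0.34},
  {"hand": 43,"x": 0.003,"y": -0.015,"z": 0,"ax": 0,"ay": 0,"az": 0.5},
  {"hand": 43,"x": 0.003,"y": -0.015,"z": 0,"ax": 0,"ay": 0,"az": 0.5},
  {"hand": 43,"x": 0.003,"y": -0.015,"z": 0,"ax": 0,"ay": 0,"az": 0.5},
])

```text
t: 5.25
tool_pos: [0.5062, 0.074, 0.1928]
orientation: [2.882, 1.249, 0.0]
force: [0.1, -0.4, 0.4]
opening: 0.0398
gripper_force: 0.0
```

Request:
carry_out([
  {"hand": 43,"x": 0.008,"y": -0.001,"z": 0,"ax": 0,"ay": 0,"az": 0},
  {"hand": 43,"x": 0.02,"y": -0.002,"z": 0,"ax": 0,"ay": 0,"az": 0},
  {"hand": 43,"x": 0.032,"y": -0.003,"z": 0,"ax": 0,"ay": 0,"az": 0},
  {"hand": 43,"x": 0.044,"y": -0.004,"z": 0,"ax": 0,"ay": 0,"az": 0},
  {"hand": 43,"x": 0.054,"y": -0.005,"z": 0,"ax": 0,"ay": 0,"az": 0},
  {"hand": 43,"x": 0.061,"y": -0.005,"z": 0,"ax": 0,"ay": 0,"az": 0},
  {"hand": 43,"x": 0.066,"y": -0.005,"z": 0,"ax": 0,"ay": 0,"az": 0},
  {"hand": 43,"x": 0.069,"y": -0.005,"z": 0,"ax": 0,"ay": 0,"az": 0},
])

```text
t: 6.25
tool_pos: [0.5499, 0.1281, 0.1927]
orientation: [-2.884, -1.245, 0.0]
force: [-0.5, -0.4, 0.1]
opening: 0.0397
gripper_force: 0.2
```

Request:
carry_out([
  {"hand": 43,"x": 0.001,"y": 0,"z": 0,"ax": 0,"ay": 0,"az": 0},
  {"hand": 43,"x": 0.002,"y": 0,"z": 0,"ax": 0,"ay": 0,"az": 0},
  {"hand": 43,"x": 0.003,"y": 0,"z": 0,"ax": 0,"ay": 0,"az": 0},
  {"hand": 43,"x": 0.004,"y": 0,"z": 0,"ax": 0,"ay": 0,"az": 0},
])

```text
t: 6.75
tool_pos: [0.5525, 0.1309, 0.1928]
orientation: [-2.885, -1.245, 0.0]
force: [-0.0, -0.6, 0.4]
opening: 0.0396
gripper_force: 0.3
```

Request:
carry_out([
  {"hand": 43,"x": 0.0005,"y": 0,"z": 0,"ax": 0,"ay": 0,"az": 0},
  {"hand": 43,"x": 0.001,"y": 0,"z": 0,"ax": 0,"ay": 0,"az": 0},
  {"hand": 43,"x": 0.0015,"y": 0,"z": 0,"ax": 0,"ay": 0,"az": 0},
  {"hand": 43,"x": 0.0015,"y": 0,"z": 0,"ax": 0,"ay": 0,"az": 0},
])

```text
t: 7.25
tool_pos: [0.5531, 0.1317, 0.1925]
orientation: [2.884, 1.245, -0.003]
force: [-5.0, -3.0, 2.9]
opening: 0.0399
gripper_force: 2.7
```

```bash
cat >> h.py <<'E'
def dot(wi):
    h=cv2.cvtColor(wi,cv2.COLOR_BGR2HSV)
    m=cv2.inRange(h,(0,90,120),(10,255,255))|cv2.inRange(h,(170,90,120),(180,255,255))
    cn=max(cv2.findContours(m,0,2)[0],key=cv2.contourArea); return cv2.minEnclosingCircle(cn)[0]
E
python3 - <<'E'
from h import *
s=read_state(); w=camera_params("wrist"); wi,_=read_camera("wrist")
c=dot(wi); print(c,onplane(w,*c,.015),s["tool_pos"],s["force"])
cv2.imwrite("pics/w6.png",wi[:400])
E
```

```text
(324.5, 246.5) [0.57325452 0.15339532 0.015     ] [0.55314073 0.13166881 0.19248599] [-4.9905503  -3.01356906  2.92113707]
```

View pics/w6.png

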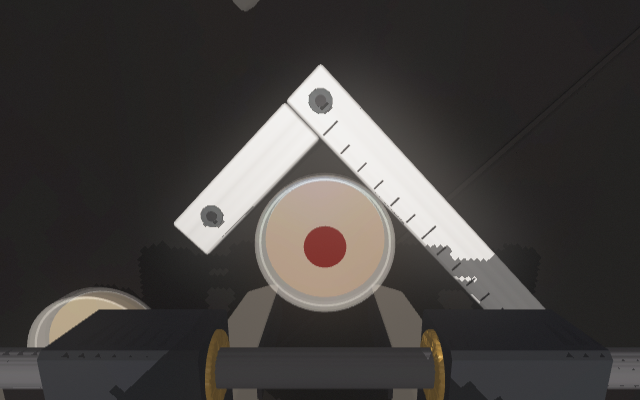

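The dot dish is seated: both bars are tangent to it and reaction is felt along both x and y. I back off and raise the tool, and check where the tweezers are.

Request:
carry_out([
  {"hand": 43,"x": -0.01,"y": 0,"z": 0,"ax": 0,"ay": 0,"az": 0},
  {"hand": 43,"x": -0.03,"y": 0,"z": 0,"ax": 0,"ay": 0,"az": 0},
  {"hand": 43,"x": -0.05,"y": 0,"z": 0,"ax": 0,"ay": 0,"az": 0},
  {"hand": 43,"x": -0.05,"y": 0,"z": -0.05,"ax": 0,"ay": 0,"az": 0},
  {"hand": 43,"x": -0.05,"y": 0,"z": -0.1,"ax": 0,"ay": 0,"az": 0},
  {"hand": 43,"x": -0.05,"y": 0,"z": -0.12,"ax": 0,"ay": 0,"az": 0},
  {"hand": 43,"x": -0.05,"y": 0,"z": -0.12,"ax": 0,"ay": 0,"az": 0},
])

```text
t: 8.18
tool_pos: [0.52, 0.0956, 0.315]
orientation: [2.883, 1.244, 0.008]
force: [0.2, 0.1, -0.9]
opening: 0.0398
gripper_force: 0.0
```

Run:
```python
from h import *
p=camera_params("scene")
s=read_state(); print(s["q"].round(3),s["tool_pos"].round(4),s["orientation"].round(3))
w=camera_params("wrist"); wi,_=read_camera("wrist"); c=dot(wi); print("dot",onplane(w,*c,.015))
for q in((214,206),(251,223)): print("tw",onplane(p,*q,.005).round(3))
cv2.imwrite("pics/w7.png",wi)
```

```text
[ 0.085 -0.004  1.795  0.     1.346  0.841] [0.52   0.0956 0.315 ] [2.883 1.244 0.008]
dot [0.57312783 0.1533609  0.015     ]
tw [0.409 0.388 0.005]
tw [0.454 0.257 0.005]
```

View pics/w7.png

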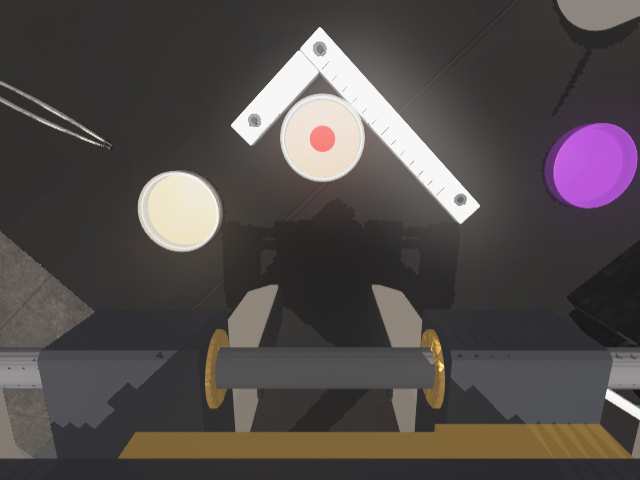

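The dot dish is home at (322,138), the plain dish is at (179,211), and the tip of the tweezers is at (110,146), close by. So the plain dish needs a bent path around the end of the short bar, and I compute the start of it.

Run:
```python
from h import *
w=camera_params("wrist"); wi=cv2.imread("pics/w7.png"); h=cv2.cvtColor(wi,cv2.COLOR_BGR2HSV)
m=cv2.inRange(h,(0,15,120),(40,255,255)); k=np.zeros_like(m); cv2.circle(k,(179,211),45,255,-1)
cn=max(cv2.findContours(m&k,0,2)[0],key=cv2.contourArea); (u,v),_,_=cv2.fitEllipse(cn)
P=onplane(w,u,v,.013)[:2]; print("plain",u,v,P,"tip",onplane(w,110,146,.005))
print("barend",onplane(w,250,145,.0),onplane(w,232,126,.012))
s=read_state(); a=np.radians(46.7); tx=np.array([np.cos(a),np.sin(a)]); ty=np.array([tx[1],-tx[0]])
b=np.radians(-38); S=P-.05*np.array([np.cos(b),np.sin(b)]); d=S-s["tool_pos"][:2]; print(S,d@tx,d@ty)
```

```text
plain 179.4662628173828 210.72215270996094 [0.4600327  0.18791807] tip [0.45589934 0.25501124 0.005     ]
barend [0.52972032 0.18662333 0.        ] [0.53131174 0.20249105 0.012     ]
[0.42063216 0.21870114] 0.02197003755047519 -0.15628224255652323
```

Request:
carry_out([
  {"hand": 32,"x": 0.005,"y": -0.03,"z": 0,"ax": 0,"ay": 0,"az": -0.18},
  {"hand": 32,"x": 0.01,"y": -0.06,"z": 0,"ax": 0,"ay": 0,"az": -0.36},
  {"hand": 32,"x": 0.015,"y": -0.1,"z": 0,"ax": 0,"ay": 0,"az": -0.54},
  {"hand": 32,"x": 0.02,"y": -0.13,"z": 0,"ax": 0,"ay": 0,"az": -0.72},
  {"hand": 32,"x": 0.022,"y": -0.156,"z": 0,"ax": 0,"ay": 0,"az": -0.9},
  {"hand": 32,"x": 0.022,"y": -0.156,"z": 0,"ax": 0,"ay": 0,"az": -1.08},
  {"hand": 32,"x": 0.022,"y": -0.156,"z": 0,"ax": 0,"ay": 0,"az": -1.26},
  {"hand": 32,"x": 0.022,"y": -0.156,"z": 0,"ax": 0,"ay": 0,"az": -1.44},
])

```text
t: 9.22
tool_pos: [0.42, 0.2185, 0.3104]
orientation: [-1.338, -2.84, 0.004]
force: [-0.1, -0.6, 0.1]
opening: 0.0296
gripper_force: 0.0
```

Request:
carry_out([
  {"hand": 32,"x": 0,"y": 0,"z": 0,"ax": 0,"ay": 0,"az": -0.18},
  {"hand": 32,"x": 0,"y": 0,"z": 0,"ax": 0,"ay": 0,"az": -0.223},
  {"hand": 32,"x": 0,"y": 0,"z": 0,"ax": 0,"ay": 0,"az": -0.223},
  {"hand": 32,"x": 0,"y": 0,"z": 0,"ax": 0,"ay": 0,"az": -0.223},
])

```text
t: 9.72
tool_pos: [0.4205, 0.2185, 0.3116]
orientation: [-1.025, -2.968, 0.002]
force: [-0.5, 0.7, 0.3]
opening: 0.0295
gripper_force: 0.0
```

Request:
carry_out([
  {"hand": 32,"x": 0,"y": 0,"z": 0.06,"ax": 0,"ay": 0,"az": 0},
  {"hand": 32,"x": 0,"y": 0,"z": 0.1,"ax": 0,"ay": 0,"az": 0},
  {"hand": 32,"x": 0,"y": 0,"z": 0.118,"ax": 0,"ay": 0,"az": 0},
  {"hand": 32,"x": -0.008,"y": 0,"z": 0.118,"ax": 0,"ay": 0,"az": 0},
  {"hand": 32,"x": -0.016,"y": 0,"z": 0.118,"ax": 0,"ay": 0,"az": 0},
  {"hand": 32,"x": -0.025,"y": 0,"z": 0.118,"ax": 0,"ay": 0,"az": 0},
  {"hand": 32,"x": -0.035,"y": 0,"z": 0.118,"ax": 0,"ay": 0,"az": 0},
  {"hand": 32,"x": -0.042,"y": 0,"z": 0.118,"ax": 0,"ay": 0,"az": 0},
])

```text
t: 10.72
tool_pos: [0.4548, 0.1923, 0.1953]
orientation: [1.024, 2.969, 0.001]
force: [-0.9, 0.4, 0.5]
opening: 0.0298
gripper_force: 0.2
```

Run:
```python
from h import *
wi,_=read_camera("wrist"); im,_=read_camera("scene")
a=np.hstack([cv2.resize(wi,(400,300)),cv2.resize(im[160:280,210:370],(400,300))])
cv2.imwrite("pics/c8.png",a); print(read_state()["tool_pos"],read_state()["force"])
```

```text
[0.45465862 0.19229513 0.19505848] [-0.09628161  0.5774903  -0.02652332]
```

View pics/c8.png

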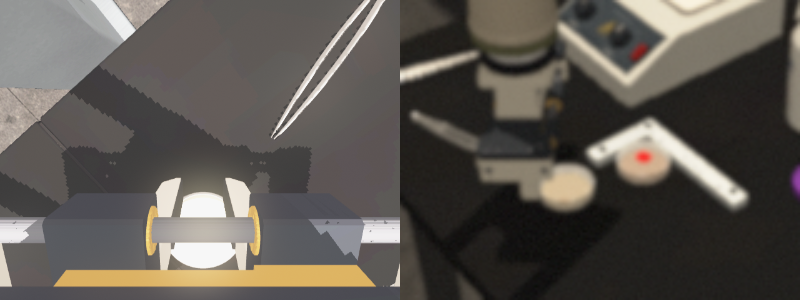

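The plain dish is cradled, and the tweezers have not been touched (tip at about (275,135) in the left half). Now I swing round the dish to point towards -66°, then push.

Request:
carry_out([
  {"hand": 32,"x": 0.001,"y": 0,"z": 0.002,"ax": 0,"ay": 0,"az": 0},
  {"hand": 32,"x": 0.0005,"y": 0.006,"z": 0.002,"ax": 0,"ay": 0,"az": 0.17},
  {"hand": 32,"x": -0.001,"y": 0.0115,"z": 0.002,"ax": 0,"ay": 0,"az": 0.34},
  {"hand": 32,"x": -0.003,"y": 0.016,"z": 0.002,"ax": 0,"ay": 0,"az": 0.489},
  {"hand": 32,"x": -0.003,"y": 0.016,"z": 0.002,"ax": 0,"ay": 0,"az": 0.489},
  {"hand": 32,"x": -0.003,"y": 0.016,"z": 0.002,"ax": 0,"ay": 0,"az": 0.489},
])

```text
t: 11.58
tool_pos: [0.4658, 0.2036, 0.1925]
orientation: [-1.707, -2.637, 0.001]
force: [-1.2, 0.2, 0.3]
opening: 0.0295
gripper_force: 0.0
```

Request:
carry_out([
  {"hand": 32,"x": -0.008,"y": 0,"z": 0,"ax": 0,"ay": 0,"az": 0},
  {"hand": 32,"x": -0.022,"y": 0,"z": 0,"ax": 0,"ay": 0,"az": 0},
  {"hand": 32,"x": -0.038,"y": 0,"z": 0,"ax": 0,"ay": 0,"az": 0},
  {"hand": 32,"x": -0.055,"y": 0,"z": 0,"ax": 0,"ay": 0,"az": 0},
  {"hand": 32,"x": -0.072,"y": 0,"z": 0,"ax": 0,"ay": 0,"az": 0},
  {"hand": 32,"x": -0.088,"y": 0,"z": 0,"ax": 0,"ay": 0,"az": 0},
  {"hand": 32,"x": -0.102,"y": 0,"z": 0,"ax": 0,"ay": 0,"az": 0},
  {"hand": 32,"x": -0.11,"y": 0,"z": 0,"ax": 0,"ay": 0,"az": 0},
])

```text
t: 12.58
tool_pos: [0.5112, 0.1021, 0.1927]
orientation: [-1.713, -2.633, -0.0]
force: [0.4, -0.0, 0.3]
opening: 0.0297
gripper_force: 0.1
```

Request:
carry_out([
  {"hand": 32,"x": 0.007,"y": 0,"z": 0,"ax": 0,"ay": 0,"az": 0},
  {"hand": 32,"x": 0.015,"y": 0,"z": 0,"ax": 0,"ay": 0,"az": 0},
  {"hand": 32,"x": 0.015,"y": 0,"z": -0.04,"ax": 0,"ay": 0,"az": 0},
  {"hand": 32,"x": 0.015,"y": 0,"z": -0.09,"ax": 0,"ay": 0,"az": 0},
  {"hand": 32,"x": 0.015,"y": 0,"z": -0.12,"ax": 0,"ay": 0,"az": 0.18},
  {"hand": 32,"x": 0.015,"y": 0,"z": -0.12,"ax": 0,"ay": 0,"az": 0.36},
  {"hand": 32,"x": 0.015,"y": 0,"z": -0.12,"ax": 0,"ay": 0,"az": 0.54},
  {"hand": 32,"x": 0.015,"y": 0,"z": -0.12,"ax": 0,"ay": 0,"az": 0.72},
])

```text
t: 13.58
tool_pos: [0.5042, 0.1179, 0.3128]
orientation: [-2.534, -1.856, -0.0]
force: [0.3, 1.1, -0.2]
opening: 0.0299
gripper_force: 0.0
```

Request:
carry_out([
  {"hand": 32,"x": 0,"y": 0,"z": 0,"ax": 0,"ay": 0,"az": 0.18},
  {"hand": 32,"x": 0,"y": 0,"z": 0,"ax": 0,"ay": 0,"az": 0.36},
  {"hand": 32,"x": 0,"y": 0,"z": 0,"ax": 0,"ay": 0,"az": 0.54},
  {"hand": 32,"x": 0,"y": 0,"z": 0,"ax": 0,"ay": 0,"az": 0.72},
  {"hand": 32,"x": 0,"y": 0,"z": 0,"ax": 0,"ay": 0,"az": 0.833},
  {"hand": 32,"x": 0,"y": 0,"z": 0,"ax": 0,"ay": 0,"az": 0.833},
  {"hand": 32,"x": 0,"y": 0,"z": 0,"ax": 0,"ay": 0,"az": 0.833},
])

```text
t: 14.45
tool_pos: [0.5044, 0.1173, 0.3127]
orientation: [-3.066, -0.684, 0.0]
force: [0.7, -0.6, -0.2]
opening: 0.0297
gripper_force: 0.0
```

```bash
cat >> h.py <<'E'
def beige(wi,cx,cy,r):
    h=cv2.cvtColor(wi,cv2.COLOR_BGR2HSV); m=cv2.inRange(h,(0,15,100),(40,255,255)); k=np.zeros_like(m); cv2.circle(k,(cx,cy),r,255,-1)
    cn=max(cv2.findContours(m&k,0,2)[0],key=cv2.contourArea); return cv2.fitEllipse(cn)
E
python3 - <<'E'
from h import *
s=read_state(); w=camera_params("wrist"); wi,_=read_camera("wrist"); im,_=read_camera("scene")
print(s["tool_pos"],s["orientation"],s["q"].round(2)); c=dot(wi); print("dot",c,onplane(w,*c,.015))
cv2.imwrite("pics/w9.png",wi); cv2.imwrite("pics/s9.png",im)
E
```

```text
[0.50443554 0.11728389 0.3126806 ] [-3.06606504e+00 -6.84323475e-01  2.04796774e-04] [ 0.13 -0.03  1.82  0.    1.35  1.26]
dot (320.22528076171875, 137.78021240234375) [0.57308172 0.15336442 0.015     ]
```

View pics/w9.png

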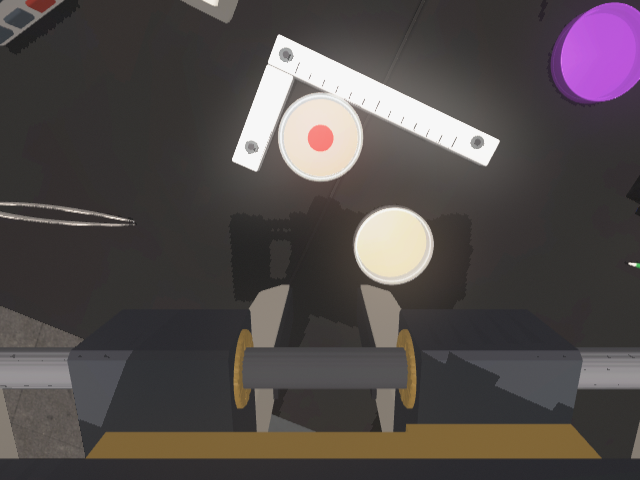

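The dot dish at (320,138) hasn't moved and the plain one is at (394,245). Now for the final push.

Run:
```python
from h import *
w=camera_params("wrist"); wi=cv2.imread("pics/w9.png"); (u,v),_,_=beige(wi,394,245,45); P=onplane(w,u,v,.013)[:2]
T=read_state()["tool_pos"][:2]; a=np.radians(25.15); tx=np.array([np.cos(a),np.sin(a)]); ty=np.array([tx[1],-tx[0]])
f=lambda q:((q-T)@tx,(q-T)@ty)
H=np.array([.5748,.0934]); print((u,v),P,"start",f(P-.05*tx),"contact",f(P-.0335*tx),"home",f(H-.0335*tx))
```

```text
(392.8062744140625, 244.65789794921875) [0.52661221 0.07115034] start (np.float64(-0.049536675332862594), np.float64(0.05089821631026834)) contact (np.float64(-0.033036675332862586), np.float64(0.05089821631026834)) home (np.float64(0.02003870349536631), np.float64(0.05123716447927969))
```

Request:
carry_out([
  {"hand": 32,"x": -0.05,"y": 0.025,"z": 0,"ax": 0,"ay": 0,"az": 0},
  {"hand": 32,"x": -0.05,"y": 0.051,"z": 0,"ax": 0,"ay": 0,"az": 0},
  {"hand": 32,"x": -0.05,"y": 0.051,"z": 0.05,"ax": 0,"ay": 0,"az": 0},
  {"hand": 32,"x": -0.05,"y": 0.051,"z": 0.1,"ax": 0,"ay": 0,"az": 0},
  {"hand": 32,"x": -0.05,"y": 0.051,"z": 0.12,"ax": 0,"ay": 0,"az": 0},
  {"hand": 32,"x": -0.042,"y": 0.051,"z": 0.12,"ax": 0,"ay": 0,"az": 0},
  {"hand": 32,"x": -0.034,"y": 0.051,"z": 0.12,"ax": 0,"ay": 0,"az": 0},
  {"hand": 32,"x": -0.029,"y": 0.051,"z": 0.12,"ax": 0,"ay": 0,"az": 0},
])

```text
t: 15.55
tool_pos: [0.5016, 0.0586, 0.1946]
orientation: [3.066, 0.68, 0.005]
force: [-0.1, 0.4, 0.9]
opening: 0.0298
gripper_force: 0.2
```

Request:
carry_out([
  {"hand": 32,"x": 0.006,"y": 0,"z": 0,"ax": 0,"ay": 0,"az": 0},
  {"hand": 32,"x": 0.014,"y": 0,"z": 0,"ax": 0,"ay": 0,"az": 0},
  {"hand": 32,"x": 0.022,"y": 0,"z": 0,"ax": 0,"ay": 0,"az": 0},
  {"hand": 32,"x": 0.03,"y": 0,"z": 0,"ax": 0,"ay": 0,"az": 0},
  {"hand": 32,"x": 0.037,"y": 0,"z": 0,"ax": 0,"ay": 0,"az": 0},
  {"hand": 32,"x": 0.041,"y": 0,"z": 0,"ax": 0,"ay": 0,"az": 0},
  {"hand": 32,"x": 0.044,"y": 0,"z": 0,"ax": 0,"ay": 0,"az": 0},
  {"hand": 32,"x": 0.046,"y": 0,"z": 0,"ax": 0,"ay": 0,"az": 0},
])

```text
t: 16.55
tool_pos: [0.5417, 0.0777, 0.1927]
orientation: [-3.067, -0.679, 0.0]
force: [-1.4, 0.5, -0.1]
opening: 0.0296
gripper_force: 0.2
```

Request:
carry_out([
  {"hand": 32,"x": 0.001,"y": 0,"z": 0,"ax": 0,"ay": 0,"az": 0},
  {"hand": 32,"x": 0.002,"y": 0,"z": 0,"ax": 0,"ay": 0,"az": 0},
  {"hand": 32,"x": 0.003,"y": 0,"z": 0,"ax": 0,"ay": 0,"az": 0},
  {"hand": 32,"x": 0.003,"y": 0,"z": 0,"ax": 0,"ay": 0,"az": 0},
])

```text
t: 17.05
tool_pos: [0.5441, 0.0788, 0.1926]
orientation: [3.067, 0.679, -0.002]
force: [-4.0, -1.4, 1.6]
opening: 0.0297
gripper_force: 1.5
```

Request:
carry_out([
  {"hand": 32,"x": 0.0005,"y": 0,"z": 0,"ax": 0,"ay": 0,"az": 0},
  {"hand": 32,"x": 0.001,"y": 0,"z": 0,"ax": 0,"ay": 0,"az": 0},
  {"hand": 32,"x": 0.001,"y": 0,"z": 0,"ax": 0,"ay": 0,"az": 0},
])

```text
t: 17.42
tool_pos: [0.5446, 0.079, 0.1924]
orientation: [3.067, 0.679, -0.004]
force: [-6.6, -3.9, 3.9]
opening: 0.0298
gripper_force: 3.3
```

Contact is felt on both sides. I back off, rise and check.

Request:
carry_out([
  {"hand": 32,"x": -0.008,"y": 0,"z": 0,"ax": 0,"ay": 0,"az": 0},
  {"hand": 32,"x": -0.025,"y": 0,"z": 0,"ax": 0,"ay": 0,"az": 0},
  {"hand": 32,"x": -0.05,"y": 0,"z": 0,"ax": 0,"ay": 0,"az": 0},
  {"hand": 32,"x": -0.05,"y": 0,"z": -0.05,"ax": 0,"ay": 0,"az": 0},
  {"hand": 32,"x": -0.05,"y": 0,"z": -0.1,"ax": 0,"ay": 0,"az": 0},
  {"hand": 32,"x": -0.05,"y": 0,"z": -0.12,"ax": 0,"ay": 0,"az": 0},
  {"hand": 32,"x": -0.05,"y": 0,"z": -0.12,"ax": 0,"ay": 0,"az": 0},
  {"hand": 32,"x": -0.05,"y": 0,"z": -0.12,"ax": 0,"ay": 0,"az": 0},
])

```text
t: 18.42
tool_pos: [0.4994, 0.0582, 0.3114]
orientation: [-3.067, -0.679, 0.002]
force: [-0.3, -0.0, -0.5]
opening: 0.0298
gripper_force: 0.0
```

Run:
```python
from h import *
w=camera_params("wrist"); wi,_=read_camera("wrist"); c=dot(wi); D=onplane(w,*c,.015)[:2]
g=(np.linalg.norm(w["rotation"])); R=cv2.Rodrigues(np.array(w["rotation"]))[0]
q=R.T@(np.array([.575,.0935,.013])-w["position"]); u,v=w["cx"]-w["fx"]*q[0]/q[2],w["cy"]+w["fy"]*q[1]/q[2]
(u2,v2),_,_=beige(wi,int(u),int(v),42); P=onplane(w,u2,v2,.013)[:2]
print(D,P,np.linalg.norm(D-P),(u2,v2))
cv2.imwrite("pics/w10.png",wi)
```

```text
[0.57331495 0.1533694 ] [0.57488136 0.09343578] 0.05995408974351066 (325.3411865234375, 128.68519592285156)
```

View pics/w10.png

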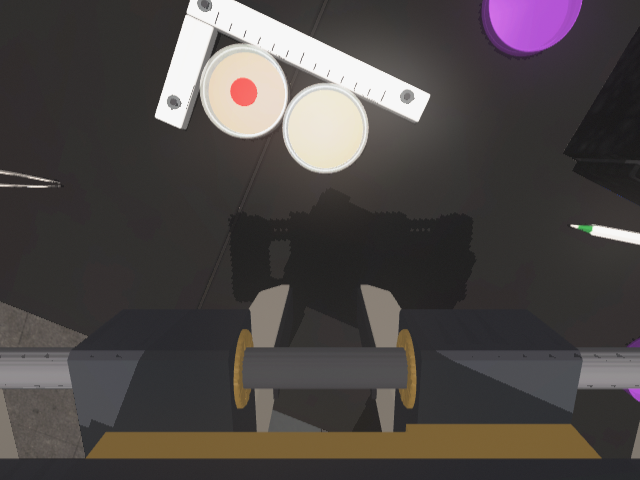

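The dot dish at (244,91) rests in the corner. The plain dish at (325,129) touches it and the long bar, with 60.0 mm between centres. Handing in.

```bash
python3 -c "
from plant import robot
print(robot.close_job())"
```

```text
the job is handed in; nothing more can be done
None
```

The job is handed in after about 18.5 s: the dot dish sits in the inner corner against both bars, the plain dish touches it and the long bar, and I saw nothing else disturbed; the hand-in returned no verdict.

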